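Roller from spring clips into the pipe stand

TASK

Pull the orange roller up out of the two spring clips on the grey rack and lower its axle into the open slots of the green roller stand until both axle ends rest fully on the slot bottoms. Keep hold of it until it is down in the slots, then let go. Do not drop the roller on the bench, and leave the tin, the pipe stub and the hammer where they are.

Things in the scene. Friction and masses are not known exactly. Their poses are not given: they have to be found in the camera images.
- roller: Loose roller, 0.3 to 0.55 kg, one rigid piece: orange barrel 48 mm diameter, 80 mm long, mid-way on a steel axle 16 mm diameter, 170 mm long (45 mm bare each end, ends alike). Origin on the axis at mid-length, y along the axle; it may spin about y. Starts level in the rack's clips, axis 62 mm above the bench. Grip it across the barrel from above: nothing stands beside the barrel.
- rack: Grey clip rack, screwed down; origin under its centre, z up, y along the held axle. Base plate 100 (x) x 170 (y) x 12 mm. Two steel C-shaped spring clips, 16 mm wide, centred 62 mm either side along y, mouths up, tips 17 mm above the axle's axis. The barrel's underside is 26 mm above the plate.
- clip_seat (a point): On the rack: the held axle's axis, midway between the clips, 62 mm above the bench; axes as the rack. The clips wrap past the axle's middle: lifting straight up needs a firm grip and peaks at about 15 to 20 N (weight included) within the first 3 to 8 mm, then they snap open and the axle is free by about 16 mm; 40 mm of lift clears the rack.
- stand: Green roller stand, screwed down; origin under its centre, z up, y along the seated axle. Base plate 120 (x) x 150 (y) x 12 mm. Two fork plates 12 mm thick centred 52 mm either side along y, 92 mm apart inside, each with a slot open at the top. The barrel goes between the forks; a 34 mm high block there stays 20 mm clear of the seated barrel.
- slot_seat (a point): On the stand: where the middle of the roller's axis lies when fully seated, 78 mm above the bench; axes as the stand. The slots are 19 mm wide in x, flat bottom 8 mm below this point; walls straight to about 8 mm above it, then flared out at 45 degrees to tips about 19 mm above it.
- tin: Bystander: upright tin, 64 mm diameter, 85 mm high, yellow label; origin at the centre of its underside.
- pipe_stub: Bystander: short dark steel pipe standing on end, 76 mm outside diameter, 70 mm high; origin at the centre of its underside.
- hammer: Bystander: hammer about 260 mm long lying on the bench at the right (-y) end of the work area; origin on its underside, x along the handle to the head.
Things that resemble listed ones, but are neither listed nor needed, are in the scene too. Of the things that look like the roller, the middle-sized one is meant. Of the things shaped like the stand, the green one is meant.

How it is judged:
On the way, in this order (a step that is already met when the one before it is completed fails the run):
1. the roller is out of both clips, at least 40 mm above or away from its place in them (distance between roller and clip_seat above 0.04 m), for 0.2 s.
2. the roller's axle is down in both slots (within 12 mm of the bottom) while the fingers still hold it (z of roller in the frame of slot_seat between -0.004 and 0.012 m and x of roller in the frame of slot_seat between -0.008 and 0.008 m and y of roller in the frame of slot_seat between -0.012 and 0.012 m and angle between the y axis of roller and the y axis of slot_seat, either way round below 0.12 rad and contact force between the fingers and roller above 0.5 N), for 0.1 s.
At the end, for the whole second after the job is handed in: The roller lies at rest in the green stand with both axle ends on the slot bottoms: its middle within 3 mm in height, 4 mm across and 12 mm along the axle of the seated point, its axle within 0.05 rad of the stand's line (z of roller in the frame of slot_seat between -0.003 and 0.003 m and x of roller in the frame of slot_seat between -0.004 and 0.004 m and y of roller in the frame of slot_seat between -0.012 and 0.012 m and angle between the y axis of roller and the y axis of slot_seat, either way round below 0.05 rad and linear speed of roller below 0.02 m/s); the robot touches nothing.
It fails at once if the roller is dropped or laid on the bench (its axis lower than 40 mm) (height (world z) of roller below 0.04 m).
It fails at once if the tin is shifted by more than 30 mm (distance of tin from where it was at the start of the episode above 0.03 m).
It fails at once if the pipe stub is shifted by more than 30 mm (distance of pipe_stub from where it was at the start of the episode above 0.03 m).
It fails at once if the hammer is shifted by more than 30 mm (distance of hammer from where it was at the start of the episode above 0.03 m).
It also fails if it takes over 48 s, if anything falls off the work surface, if the arm or the gripper's body presses on something with over 40 N, if the wrist force passes 120 N, or if a joint passes its speed limit or range.

ROBOT

A 6-joint arm with a two-finger parallel gripper is mounted at the origin on the work surface. World frame = base frame: x ahead of the robot, y to its left, z up, the work surface at z = 0. Lengths are in m, angles in rad, forces in N, time in s.
With the tool pointing down it reaches from about 0.375 to 0.925 m from the base axis. Payload 5.7 kg.
Tool frame: the origin (TCP) lies at the very end of the fingers, on their centre line; the grasp point (between the pads) lies 19 mm behind it; z points along the fingers, x is the direction in which the jaws open and shut, and the axes are right-handed (so a half turn about z gives the same grasp; the last joint's range is limited). The gripper opens to 88 mm and grips with 3 to 60 N. Pads are 20 mm wide; open, the fingers measure 115 mm over their backs; the gripper's body (75 mm by 178 mm) begins 61 mm behind the grasp point.
Start: joints at [1.065, 0.359, 1.51, -0, 1.272, -0.115], TCP at [0.229, 0.555, 0.223] pointing down, gripper open.
Joint ranges: [-2.97, 2.97], [-1.01, 2.36], [0.21, 2.38], [-0.96, 4.11], [0.2, 2.71], [-2.98, 2.98]. Speed limits (rad/s): [2.39, 2.39, 3.14, 3.14, 3.14, 3.14].

INTERFACE

Orientations are given as a unit quaternion [x, y, z, w].
In Python, from cell import get_obs, snapshot, get_calibration, close_job, recognise gives the robot as it stands.
- The arm moves only by the shell command python3 -m pendant 'ROWS' [OPENING]. ROWS is JSON, one flat list of numbers, 4 for each row, row after row: the shift along the world's x, y, z in mm, then the turn about the world's z in rad. In form: [tx, ty, tz, spin, tx, ty, tz, spin, ...]. A call has 1 to 10 rows; each row is the pose to reach, as a shift and turn from the pose measured when the call began; what a row does not reach only later rows make up. A row lasts 1/8 s, in which the tool goes at most 62.5 mm and 10.7 degrees, less where a joint would pass 70% of its speed; a pose out of reach is approached as far as the arm can. A call with a gripper value outside its range is refused whole. OPENING is the opening, from 0 (shut) to 1 (fully open), set as the call begins (- or left out, the last holds). The fingers move at their own pace and stop on an object; the grip force is fixed at half the most. Time passes only in rows, so rows that repeat a pose let the fingers close. It gives the time, the measured TCP pose, the force and the opening at its end, in the units of the state.
- get_obs(): the state, without advancing time (a new reading comes with each control period).
- snapshot(name): name is "side" or "top" or "wrist"; returns (picture, depth): 420x560x3 uint8, red, green, blue; 420x560 float32, m along the optical axis (not along the pixel's ray), 0 where there is no reading.
- get_calibration(name): a dict with "fx", "fy", "cx", "cy" (pixels), "k1" (the pictures are not rectified: a ray, as slopes to the right and down, at radius r is drawn at 1 + k1 r^2 times it, then the intrinsics apply), "T" (4x4, takes a point from camera to world coordinates). Camera axes: x right, y up, looking along -z (the intrinsics and any distortion apply to the point x, -y, -z); pixel columns grow to the right and rows downward; lengths in m; the calibration is good to about 2 mm. A picture is of the moment at which its call begins: read the wrist's pose just before it. get_calibration takes no time and is no camera call; for the wrist camera it gives the pose at the moment of the call.
- close_job(): hands the job in, once; it reports no verdict.
Trained networks look in the newest picture that a camera, given by its name, has taken for a name from the list of things; names that differ only in an ending like _2 or _b are one class to them, and where a whole thing is asked for, a point or a joint stands for the part that bears it (a point fixed in the world has none). Each returns a list of dicts, best first, with "score" (0 to 1); they miss things now and then, are a little off and sometimes report something else, mostly with a low value. They report only what shows in the picture. A call takes as long as a camera call. They do not tell look-alikes from the thing itself.
- recognise(thing, camera): "box" ([left, top, right, bottom] as shares, 0 to 1, of the picture: columns of its width, rows of its height, round what is visible of it).
The state is a dict: "clock": time; "joints": joint angles; "joint_velocities": joint speeds; "joint_efforts": joint torques, N m; "tool_pos": TCP position; "tcp_rot": TCP orientation; "ft_force": force on the tool from outside, world axes, zero at the start; "ft_torque": the same for the moment, N m; "width": opening from 0.0 (shut) to 1.0 (fully open).
Only numpy, scipy, OpenCV 4.12 (cv2) and the standard library are available. Lean on these libraries where they do the work, as an engineer would, in place of code of your own. Each camera call takes 0.05 s, during which the arm holds its last target.

## Working session

There is one attempt and no reset: what is moved stays moved. The work goes in short steps, Python scripts to look and compute and a shell command to move; the robot and the scene stay as the last step left them, time stands still between calls to the robot, and variables do not carry over. Pictures are saved under pics/ and viewed, and the job is handed in when it is done.

```bash
ls; mkdir -p pics; cat > h.py <<'E'
import numpy as np, cv2
from cell import *
def shot(n,f):
    p,d=snapshot(n); c=get_calibration(n); cv2.imwrite(f'pics/{f}.png',p[:,:,::-1]); np.savez(f'pics/{f}.npz',p=p,d=d,T=np.array(c['T']),k=np.array([c['fx'],c['fy'],c['cx'],c['cy'],c['k1']])); return p,d
def load(f):
    z=np.load(f'pics/{f}.npz'); return z['p'],z['d'],z['T'],z['k']
def rays(k,uv):
    uv=np.asarray(uv,float).reshape(-1,1,2)
    K=np.array([[k[0],0,k[2]],[0,k[1],k[3]],[0,0,1]])
    return cv2.undistortPoints(uv,K,np.array([k[4],0,0,0]),None,None,None,(3,100,1e-10)).reshape(-1,2) if False else cv2.undistortPoints(uv,K,np.array([k[4],0,0,0.])).reshape(-1,2)
def onz(f,uv,z):
    _,_,T,k=load(f); s=rays(k,uv); d=np.c_[s[:,0],-s[:,1],-np.ones(len(s))]@T[:3,:3].T; o=T[:3,3]
    t=(z-o[2])/d[:,2]; return o+d*t[:,None]
def cloud(f):
    p,d,T,k=load(f); H,W=d.shape; v,u=np.mgrid[0:H,0:W]
    s=rays(k,np.c_[u.ravel(),v.ravel()]); z=d.ravel()
    P=np.c_[s[:,0]*z,-s[:,1]*z,-z]@T[:3,:3].T+T[:3,3]
    P[z==0]=np.nan
    return P.reshape(H,W,3)
E
python3 - <<'E'
from h import *
o=get_obs();print(o)
for n in['side','top','wrist']:
    shot(n,n+'0');c=get_calibration(n);print(n,np.round(c['T'],3).tolist(),c['fx'],c['k1'])
E
```

```text
pics
{'clock': 0.0, 'joints': array([ 1.06489456e+00,  3.59477712e-01,  1.51139126e+00,  8.61340530e-06,
        1.27248214e+00, -1.15096893e-01]), 'joint_velocities': array([-0.0001827 , -0.00014748, -0.00180787, -0.0013104 , -0.00100246,
        0.00031586]), 'joint_efforts': array([-1.91749175e-03, -5.15387034e+01, -2.70721829e+01,  6.73713419e-02,
        3.49743222e-02, -1.98037988e-04]), 'tool_pos': array([0.22823953, 0.55417843, 0.2218415 ]), 'tcp_rot': array([ 8.30943441e-01,  5.56356203e-01, -7.83811320e-04,  3.98364589e-04]), 'ft_force': array([ 0.54560324, -0.28473619,  0.28915343]), 'ft_torque': array([ 0.07425287,  0.01785744, -0.049676  ]), 'width': 1.00027959471098}
side [[-0.995, 0.074, -0.072, 0.457], [-0.102, -0.633, 0.767, 0.66], [0.011, 0.77, 0.638, 0.699], [0.0, 0.0, 0.0, 1.0]] 417.1487442311484 0.038180512076025214
top [[-0.013, 0.999, -0.044, 0.46], [-1.0, -0.012, 0.006, -0.083], [0.005, 0.044, 0.999, 1.19], [0.0, 0.0, 0.0, 1.0]] 451.7477699533836 0.046164966744088064
wrist [[0.381, -0.896, -0.229, 0.166], [0.925, 0.369, 0.095, 0.58], [-0.001, -0.248, 0.969, 0.383], [0.0, 0.0, 0.0, 1.0]] 349.30417517726795 0.00209341508969361
```

View pics/top0.png

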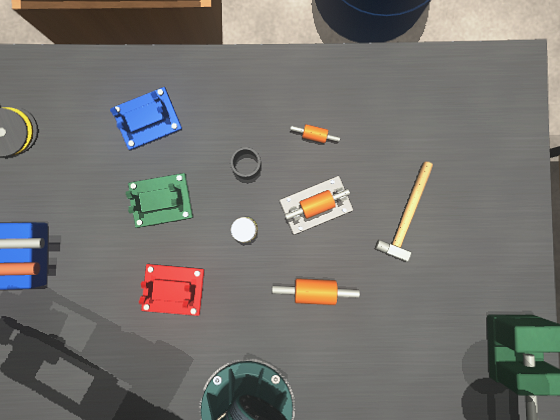

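View pics/side0.png

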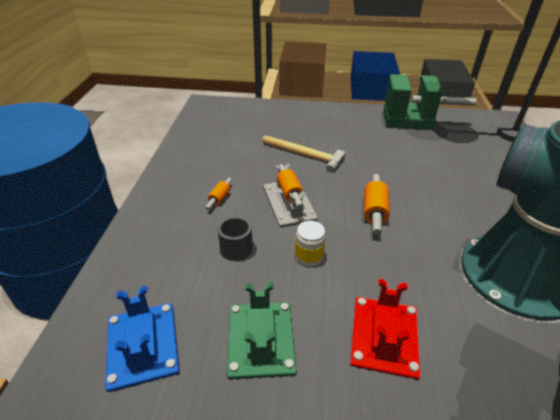

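The roller look-alikes in the top view are small at (315,133), one in the rack at (317,205) and large at (316,292). The middle-sized one is the one in the rack. The stands are blue at (146,120), green at (160,201) and red at (173,289), and green is meant. I'll confirm both in an enlarged crop and measure them.

```bash
python3 - <<'E'
from h import *
p,d,T,k=load('top0')
a=cv2.resize(p[160:250,265:375],None,fx=3.6,fy=3.6,interpolation=cv2.INTER_CUBIC)
b=cv2.resize(p[155:245,105:215],None,fx=3.6,fy=3.6,interpolation=cv2.INTER_CUBIC)
cv2.imwrite('pics/crop0.png',np.hstack([a,b])[:,:,::-1])
hsv=cv2.cvtColor(p,cv2.COLOR_RGB2HSV)
for f in['top0','side0']:
    p,d,T,k=load(f);C=cloud(f);hsv=cv2.cvtColor(p,cv2.COLOR_RGB2HSV)
    for nm,lo,hi in[('or',(8,170,130),(18,255,255)),('green',(60,90,40),(85,255,255)),('red',(0,200,100),(4,255,255)),('blue',(105,150,100),(125,255,255))]:
        m=cv2.inRange(hsv,lo,hi)
        m[:60 if f=='top0' else 130]=0
        n,l,s,c=cv2.connectedComponentsWithStats(m)
        for i in range(1,n):
            if s[i,4]>120:
                Q=C[l==i];Q=Q[~np.isnan(Q[:,0])]
                if len(Q)<20: print('few');continue
                q=np.percentile(Q,[2,50,98],0)
                e=Q[:,:2]-Q[:,:2].mean(0);w,V=np.linalg.eigh(e.T@e)
                print(f,nm,c[i].round(),s[i,4],q.round(3).tolist(),'ax',np.degrees(np.arctan2(V[1,1],V[0,1])).round(1))
    for t in['roller','rack','stand','tin','pipe_stub','hammer']:
        print(t,[(np.round(np.array(r['box'])*[560,420,560,420]).tolist(),round(r['score'],2)) for r in recognise(t,f[:-1])][:4])
E
```

```text
top0 or [314. 137.] 132 [[0.682, -0.208, 0.024], [0.692, -0.18, 0.033], [0.704, -0.152, 0.04]] ax 74.5
top0 or [315. 198.] 180 [[0.514, -0.211, 0.068], [0.531, -0.176, 0.081], [0.548, -0.141, 0.086]] ax 110.9
top0 or [319. 209.] 215 [[0.487, -0.221, 0.072], [0.504, -0.185, 0.082], [0.52, -0.148, 0.088]] ax 109.8
top0 or [316. 291.] 733 [[0.269, -0.225, 0.041], [0.305, -0.176, 0.056], [0.327, -0.127, 0.064]] ax 86.0
top0 green [160. 199.] 2113 [[0.476, 0.15, 0.008], [0.537, 0.221, 0.014], [0.594, 0.287, 0.095]] ax 100.5
top0 green [534. 359.] 2815 [[0.082, -0.723, 0.037], [0.138, -0.665, 0.139], [0.228, -0.62, 0.143]] ax 179.2
top0 blue [146. 118.] 2271 [[0.684, 0.182, 0.009], [0.745, 0.255, 0.015], [0.811, 0.318, 0.096]] ax 117.1
top0 blue [ 16. 230.] 497 [[0.445, 0.512, 0.076], [0.462, 0.548, 0.081], [0.479, 0.584, 0.085]] ax 89.4
top0 blue [ 15. 255.] 425 [[0.387, 0.513, 0.076], [0.402, 0.548, 0.081], [0.417, 0.582, 0.085]] ax 90.0
top0 blue [ 16. 282.] 437 [[0.323, 0.513, 0.075], [0.338, 0.546, 0.081], [0.354, 0.582, 0.085]] ax 94.1
roller [([283.0, 188.0, 348.0, 220.0], 0.98), ([
[... 1137 characters left out ...]
8], [0.308, 0.204, 0.012], [0.361, 0.265, 0.092]] ax 88.2
side0 blue [ 13. 160.] 135 [[1.368, -0.407, -0.054], [1.399, -0.36, -0.052], [1.433, -0.311, -0.049]] ax 105.2
side0 blue [141. 345.] 3929 [[0.679, 0.189, 0.007], [0.741, 0.267, 0.011], [0.81, 0.337, 0.091]] ax 106.3
roller [([205.0, 176.0, 230.0, 206.0], 0.94), ([360.0, 173.0, 389.0, 232.0], 0.79), ([216.0, 217.0, 251.0, 259.0], 0.66), ([276.0, 166.0, 300.0, 208.0], 0.65)]
rack [([264.0, 165.0, 319.0, 229.0], 0.93)]
stand [([228.0, 280.0, 296.0, 381.0], 0.9), ([351.0, 276.0, 419.0, 380.0], 0.76), ([108.0, 285.0, 179.0, 389.0], 0.69)]
tin []
pipe_stub [([215.0, 216.0, 248.0, 258.0], 0.66)]
hammer [([264.0, 137.0, 342.0, 171.0], 0.65)]
```

View pics/crop0.png

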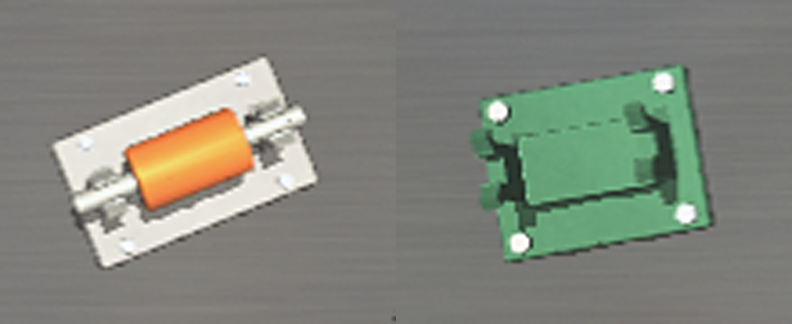

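The crop shows the middle-sized roller held in the grey rack's two clips, and the green stand is empty with its slots open. I'm moving over the stand first for a close wrist view.

```bash
python3 -m pendant '[38,-41,4,-0.12,77,-82,8,-0.25,115,-123,13,-0.38,154,-165,18,-0.5,192,-206,23,-0.63,231,-247,28,-0.76,270,-288,33,-0.88,308,-330,38,-1.0,308,-330,38,-1.0,308,-330,38,-1.0]' 1; python3 - <<'E'
from h import *
import time
shot('wrist','w1');print(get_obs()['tool_pos'],get_obs()['joint_velocities'].round(3))
E
```

```text
clock: 2.0
tool_pos: [0.5361, 0.2248, 0.2604]
tcp_rot: [0.996, 0.09, -0.001, -0.0]
ft_force: [-0.4, 0.2, -0.8]
width: 1.001
[0.53560061 0.22532752 0.26038897] [ 0.018 -0.005  0.006 -0.002 -0.     0.001]
```

View pics/w1.png

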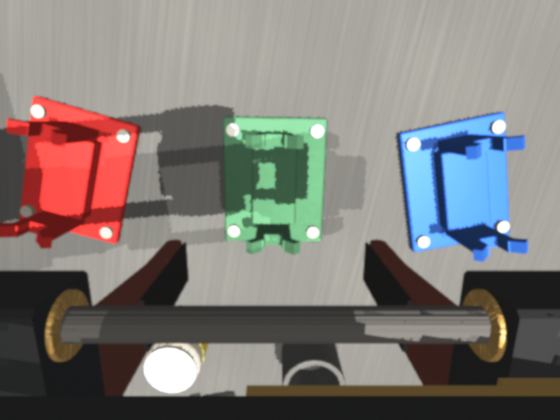

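The wrist view shows the green stand centred at about (275,180), with screws at (232,130), (317,130), (313,232) and (234,231), its top fork at (273,135) and its lower fork at (273,243). Next I'll measure its pose.

```bash
cat > stand.py <<'E'
from h import *
def meas(f,win):
    p,d,T,k=load(f);C=cloud(f)
    hsv=cv2.cvtColor(p,cv2.COLOR_RGB2HSV); r0,r1,c0,c1=win
    M=np.zeros(d.shape,bool);M[r0:r1,c0:c1]=1
    white=M&(hsv[...,1]<60)&(hsv[...,2]>210)
    n,l,s,c=cv2.connectedComponentsWithStats(white.astype(np.uint8))
    sc=np.array([c[i] for i in range(1,n) if s[i,4]>12]);print('screws px',sc.round(1).tolist())
    zz=[np.nanmedian(C[l==i][:,2]) for i in range(1,n) if s[i,4]>12];print('z',np.round(zz,4))
    W=onz(f,sc,np.median(zz));print(W.round(4).tolist(),'mean',W[:,:2].mean(0))
    g=M&(hsv[...,0]>55)&(hsv[...,0]<90)&(hsv[...,1]>80)
    Q=C[g];Q=Q[~np.isnan(Q[:,0])]
    pl=Q[(Q[:,2]<0.02)];print('plate z',np.median(pl[:,2]))
    # plate outline by mask projected to z plate
    (cx,cy),(w,h),a=cv2.minAreaRect((pl[:,:2]*1e4).astype(np.float32));print('rect',cx/1e4,cy/1e4,w/1e4,h/1e4,a)
    fk=Q[Q[:,2]>0.06];print('fork top z',np.percentile(fk[:,2],[50,90,98]) if len(fk) else None)
    return Q,C,g
E
python3 - <<'E'
from stand import *
Q,C,g=meas('w1',(105,260,215,335)); np.save('pics/q1.npy',Q)
print('--top');Q2,_,_=meas('top0',(165,235,120,200));np.save('pics/q2.npy',Q2)
p=load('w1')[0];cv2.imwrite('pics/w1c.png',cv2.resize(p[100:270,200:350],None,fx=3.5,fy=3.5,interpolation=cv2.INTER_CUBIC)[:,:,::-1])
for nm,Q in(('w1',Q),('top',Q2)):
    for lo,hi in((.03,.04),(.06,.075),(.075,.09),(.09,.11)):
        q=Q[(Q[:,2]>lo)&(Q[:,2]<hi)]
        if len(q): print(nm,lo,len(q),np.percentile(q,[1,50,99],0).round(4).tolist())
E
```

```text
screws px [[233.3, 129.2], [317.0, 130.9], [233.4, 231.1], [312.7, 232.5]]
z [0.0167 0.0166 0.0165 0.0166]
[[0.4778, 0.2742, 0.0166], [0.5712, 0.2894, 0.0166], [0.4961, 0.1549, 0.0166], [0.5912, 0.1706, 0.0166]] mean [0.53407036 0.22228526]
plate z 0.0109237516561011
rect 0.533533349609375 0.22271923828125 0.116880517578125 0.14722901611328126 9.500194549560547
fork top z [0.08746143 0.09470203 0.09625402]
--top
screws px [[178.7, 177.0], [132.7, 185.4], [185.0, 213.8], [138.8, 222.0]]
z [0.0194 0.0184 0.0197 0.0191]
[[0.5936, 0.1717, 0.0193], [0.5731, 0.2898, 0.0193], [0.4978, 0.1559, 0.0193], [0.4783, 0.2741, 0.0193]] mean [0.53569335 0.22287346]
plate z 0.012698880136130963
rect 0.535241650390625 0.2225213623046875 0.11794405517578126 0.14896815185546874 9.410688400268555
fork top z [0.09133422 0.097684   0.10064784]
w1 0.03 3479 [[0.5061, 0.1755, 0.0309], [0.5339, 0.2217, 0.0329], [0.5619, 0.2653, 0.0369]]
w1 0.06 562 [[0.5129, 0.1667, 0.0607], [0.533, 0.1793, 0.0688], [0.5584, 0.2806, 0.0741]]
w1 0.075 353 [[0.5042, 0.1657, 0.0753], [0.5349, 0.1796, 0.0873], [0.5635, 0.282, 0.09]]
w1 0.09 580 [[0.4997, 0.164, 0.0901], [0.5275, 0.2677, 0.0933], [0.5669, 0.2822, 0.097]]
top 0.03 587 [[0.5082, 0.1869, 0.0306], [0.5356, 0.2284, 0.0349], [0.5615, 0.2673, 0.0395]]
top 0.06 66 [[0.5195, 0.1656, 0.0649], [0.5344, 0.2677, 0.0707], [0.553, 0.2799, 0.0748]]
top 0.075 31 [[0.5163, 0.1638, 0.0775], [0.5383, 0.1728, 0.088], [0.5641, 0.2799, 0.0899]]
top 0.09 120 [[0.5015, 0.1635, 0.0901], [0.5368, 0.1804, 0.0949], [0.5701, 0.2822, 0.1019]]
```

View pics/w1c.png

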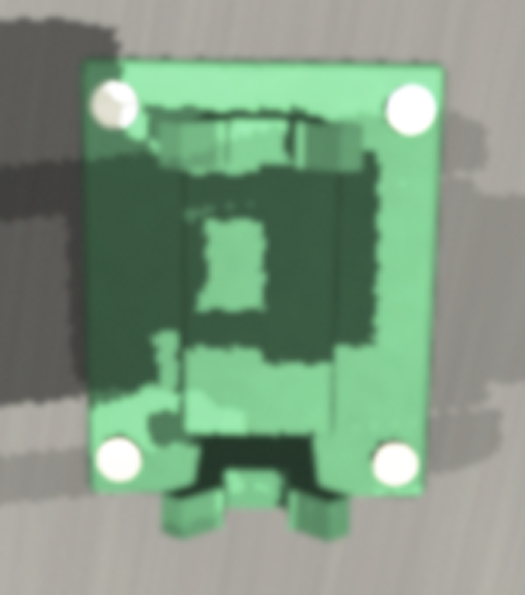

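```bash
python3 -m pendant '[-2,-54,0,0.03,-5,-108,0,0.06,-8,-162,0,0.09,-10,-216,0,0.12,-13,-270,0,0.14,-16,-324,0,0.16,-18,-376,0,0.18,-18,-401,0,0.18,-18,-406,0,0.18,-18,-406,0,0.18]'; python3 - <<'E'
from h import *
shot('wrist','w2');print(get_obs()['tool_pos'],get_obs()['tcp_rot'],get_obs()['joint_velocities'].round(3))
E
```

```text
clock: 3.3
tool_pos: [0.5175, -0.1791, 0.2603]
tcp_rot: [0.984, 0.18, -0.001, -0.001]
ft_force: [0.3, -0.1, -0.6]
width: 1.0
[ 0.51752079 -0.17883798  0.26028596] [ 9.83590016e-01  1.80415841e-01 -6.71168083e-04 -5.94938509e-04] [ 0.006 -0.001  0.002 -0.001  0.001 -0.   ]
```

View pics/w2.png

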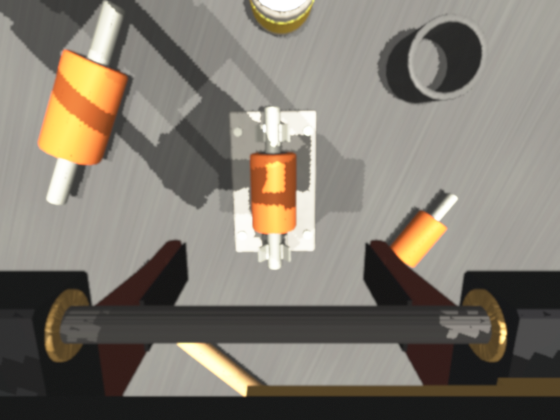

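The wrist view shows the roller in its rack, barrel at (273,192), axle ends at (273,108) and (275,268), nearly in line with the tool. Next I'll compute its pose.

```bash
python3 - <<'E'
from h import *
p,d,T,k=load('w2');C=cloud('w2');hsv=cv2.cvtColor(p,cv2.COLOR_RGB2HSV)
M=np.zeros(d.shape,bool);M[100:275,240:310]=1
b=M&(hsv[...,0]>5)&(hsv[...,0]<22)&(hsv[...,1]>150)
v,u=np.nonzero(b);print('barrel px',u.min(),u.max(),v.min(),v.max(),u.mean(),v.mean())
Q=C[b];Q=Q[~np.isnan(Q[:,0])];print(np.percentile(Q,[1,50,99],0).round(4).tolist())
# barrel+axle points above z .055
A=C[M&(C[...,2]>0.052)];(cx,cy),(w,h),a=cv2.minAreaRect((A[:,:2]*1e4).astype(np.float32));print('rect',cx/1e4,cy/1e4,w/1e4,h/1e4,a)
# cylinder fit
from scipy.optimize import least_squares
def res(x):
    th=x[2];n=np.array([np.cos(th),np.sin(th)]);s=(Q[:,:2]-x[:2])@n
    return np.hypot(s,Q[:,2]-x[3])-0.024
r=least_squares(lambda y:res([y[0],-0.181,y[1],y[2]]),[0.518,0.36,0.062],loss='soft_l1',f_scale=.002)
print('cyl x at y=-.181, jaw ang deg, z',r.x[0],np.degrees(r.x[1]),r.x[2],np.sqrt(np.mean(r.fun**2)))
th=r.x[1];ax=np.array([-np.sin(th),np.cos(th)]);s=(Q[:,:2]-[r.x[0],-.181])@ax;lo,hi=np.percentile(s,[1,99]);print('len',lo,hi,'centre',[r.x[0],-.181]+ax*(lo+hi)/2)
# axle end px at z .062..
q=get_obs()['tcp_rot'];print('jaw',np.degrees(2*np.arctan2(q[1],q[0])))
E
```

```text
barrel px 250 295 153 233 272.87021276595743 191.5063829787234
[[0.4853, -0.2224, 0.0679], [0.5156, -0.1811, 0.0809], [0.5453, -0.1413, 0.0854]]
rect 0.5164400390625 -0.183103466796875 0.04751025695800781 0.16933238525390626 21.579788208007812
cyl x at y=-.181, jaw ang deg, z 0.515455386644396 21.637490498591387 0.06053697922067479 0.0009631162805455488
len -0.03962880808531447 0.037499202033452354 centre [ 0.51584801 -0.18198977]
jaw 20.787973070837236
```

```bash
python3 -m pendant '[-1,-3,-50,0.015,-1.5,-3.5,-100,0.015,-1.5,-3.5,-150,0.015,-1.5,-3.5,-185,0.015,-1.5,-3.5,-205,0.015,-1.5,-3.5,-217,0.015,-1.5,-3.5,-217,0.015,-1.5,-3.5,-217,0.015]' 1; python3 -c "
from h import *
shot('side','s2');shot('wrist','w3');print(get_obs()['tool_pos'])"
```

```text
clock: 4.35
tool_pos: [0.5168, -0.1823, 0.0442]
tcp_rot: [0.982, 0.188, -0.0, -0.0]
ft_force: [0.1, 0.3, 0.6]
width: 0.999
[ 0.51683633 -0.18260499  0.04431607]
```

View pics/w3.png

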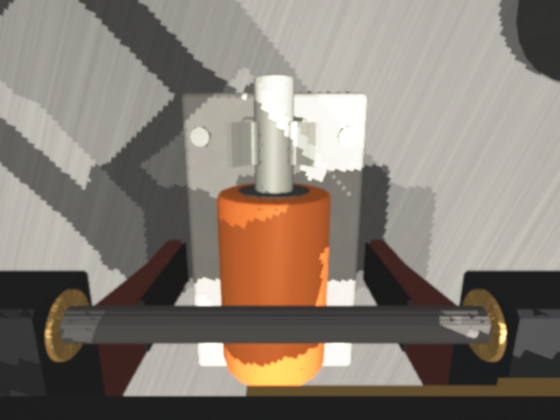

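The barrel spans columns 218 to 331, midway between the fingers at about 185 and 365. I'm closing the gripper.

```bash
python3 -m pendant '[0,0,0,0,0,0,0,0,0,0,0,0,0,0,0,0,0,0,0,0,0,0,0,0,0,0,0,0,0,0,0,0]' 0; python3 -c "
from h import *
o=get_obs();print(o['tool_pos'],o['width'],o['ft_force'])"
```

```text
clock: 5.45
tool_pos: [0.5163, -0.1827, 0.0443]
tcp_rot: [0.982, 0.188, -0.0, -0.0]
ft_force: [-4.1, -2.5, 0.9]
width: 0.539
[ 0.51628776 -0.18272471  0.04426664] 0.5391796654355824 [-4.06823316 -2.46685063  0.93577337]
```

```bash
python3 -m pendant '[0,0,2,0,0,0,4,0,0,0,6,0,0,0,9,0,0,0,12,0,0,0,15,0,0,0,19,0,0,0,22,0,0,0,25,0]'; python3 -c "
from h import *
shot('wrist','w4');o=get_obs();print(o['tool_pos'],o['width'],o['ft_force'])"
```

```text
clock: 6.58
tool_pos: [0.5165, -0.1828, 0.0696]
tcp_rot: [0.982, 0.188, -0.0, 0.0]
ft_force: [-0.6, 0.1, -5.1]
width: 0.543
[ 0.51655462 -0.18285247  0.06986847] 0.5350115761886768 [-0.05477616 -0.12255511 -3.06592386]
```

View pics/w4.png

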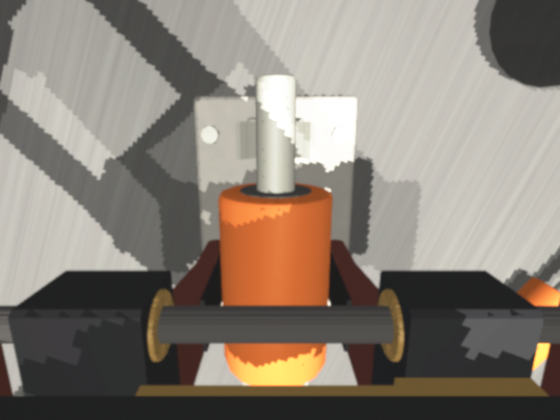

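The roller is gripped and out of the clips: axle end still at (276,77), with no slip or tilt. I'm lifting it and carrying it to the stand.

```bash
python3 -m pendant '[0,0,30,0,0,0,75,0,0,15,110,-0.02,2,50,120,-0.04,4,100,120,-0.07,6,150,120,-0.1,9,200,120,-0.13,11,250,120,-0.16,14,300,120,-0.19,16,340,120,-0.214]' && python3 -m pendant '[1,30,0,0,2,52,0,0,2,62,0,0,2,65,0,0,2,65,0,0]'; python3 -c "
from h import *
o=get_obs();print(o['tool_pos'],o['width'],o['ft_force'],o['tcp_rot']);shot('wrist','w5');shot('side','s5');shot('top','t5')"
```

```text
clock: 7.88
tool_pos: [0.5322, 0.1591, 0.1898]
tcp_rot: [0.997, 0.082, -0.0, 0.0]
ft_force: [0.7, -0.1, -5.0]
width: 0.54
clock: 8.5
tool_pos: [0.5342, 0.2233, 0.1897]
tcp_rot: [0.997, 0.082, -0.0, 0.0]
ft_force: [0.1, -0.2, -4.4]
width: 0.542
[0.53421748 0.22332364 0.18974456] 0.5415991652190975 [ 0.09029777 -0.18895409 -4.36661194] [ 9.96656002e-01  8.17105879e-02 -2.70129748e-04  3.47564878e-04]
```

View pics/w5.png

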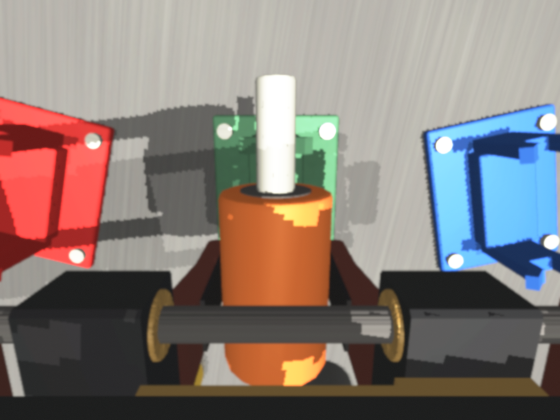

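View pics/s5.png

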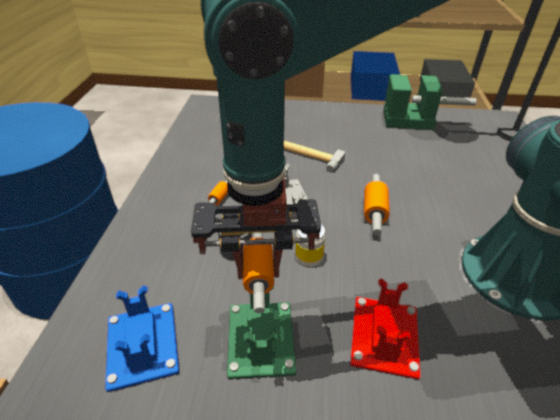

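The axle at column 275.5 lines up with the stand's screw midpoint, (224+327)/2. I'm lowering it to just at the flares.

```bash
python3 -m pendant '[0,-1,-30,0,0,-1,-60,0,0,-1,-80,0,0,-1,-95,0,0,-1,-100,0,0,-1,-100,0]'; python3 -c "
from h import *
o=get_obs();print(o['tool_pos'],o['width'],o['ft_force'],o['tcp_rot']);shot('wrist','w6');p,_=shot('side','s6')
cv2.imwrite('pics/s6c.png',cv2.resize(p[230:400,170:350],None,fx=3.3,fy=3.3,interpolation=cv2.INTER_CUBIC)[:,:,::-1])"
```

```text
clock: 9.4
tool_pos: [0.5346, 0.2222, 0.09]
tcp_rot: [0.997, 0.081, -0.0, 0.0]
ft_force: [0.5, -0.4, -3.7]
width: 0.541
[0.53456959 0.22219377 0.09001499] 0.5409559196812407 [ 0.51320242 -0.36525568 -3.71963946] [ 9.96679885e-01  8.14195977e-02 -5.82439218e-05  2.30959921e-04]
```

View pics/w6.png

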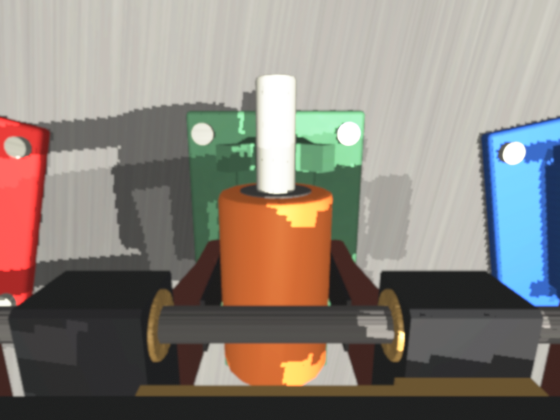

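View pics/s6c.png

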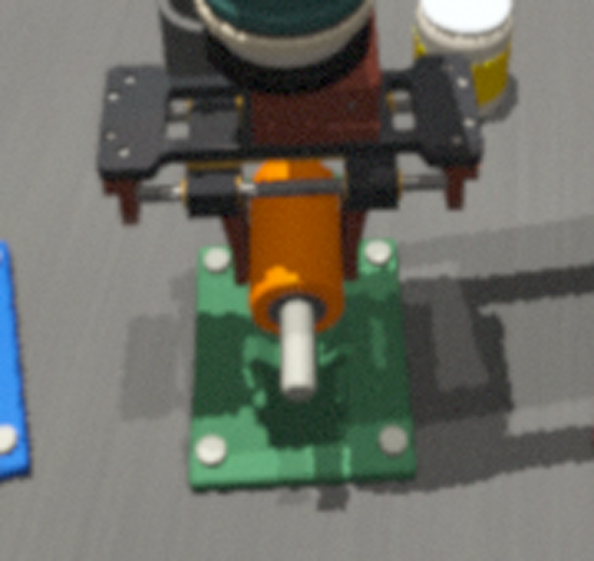

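The screw midpoint is at 275.5 and the axle at 276, so it is still centred. I'm lowering it slowly into the slots.

```bash
python3 -m pendant '[0,0,-6,0,0,0,-12,0,0,0,-16,0,0,0,-20,0,0,0,-23,0,0,0,-26,0,0,0,-28,0,0,0,-28,0]'; python3 -c "
from h import *
o=get_obs();print(o['tool_pos'],o['width'],o['ft_force'],o['ft_torque'])"
```

```text
clock: 10.5
tool_pos: [0.5349, 0.2224, 0.0625]
tcp_rot: [0.997, 0.081, 0.0, 0.0]
ft_force: [0.4, 0.4, -4.1]
width: 0.542
[0.53492034 0.22237997 0.06246533] 0.5420959257276907 [ 0.35329009  0.43745798 -4.10813971] [-0.09456932  0.06955262 -0.00836125]
```

```bash
python3 -m pendant '[0,0,-1,0,0,0,-2,0,0,0,-2.5,0,0,0,-3,0,0,0,-3,0]'; python3 -c "
from h import *
o=get_obs();print(o['tool_pos'],o['width'],o['ft_force'],o['ft_torque']);shot('wrist','w7');p,_=shot('side','s7')
cv2.imwrite('pics/s7c.png',cv2.resize(p[230:400,170:350],None,fx=3.3,fy=3.3,interpolation=cv2.INTER_CUBIC)[:,:,::-1])"
```

```text
clock: 11.12
tool_pos: [0.535, 0.2224, 0.0602]
tcp_rot: [0.997, 0.081, 0.001, 0.0]
ft_force: [-2.2, -1.6, 4.9]
width: 0.537
[0.53501131 0.22241581 0.06024353] 0.5368327096303624 [-2.20999758 -1.58140899  4.90480423] [-0.20096984  0.43737965 -0.09410106]
```

View pics/w7.png

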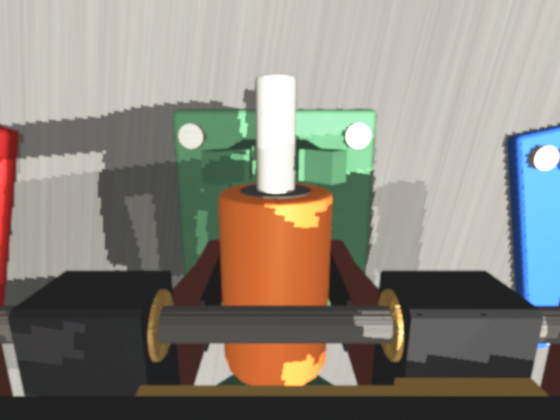

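View pics/s7c.png

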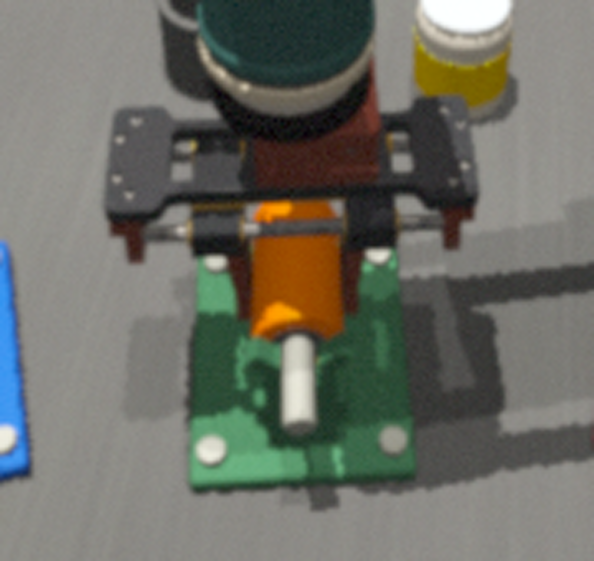

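The wrist force changed by +9 N at TCP z 60.2 mm. With the axle axis 17.7 mm above the TCP, that puts the axis at 78 mm, so it is on the slot bottoms. I'm releasing and then rising.

```bash
python3 -m pendant '[0,0,0,0,0,0,0,0,0,0,0,0,0,0,0,0,0,0,0,0,0,0,0,0,0,0,0,0]' 1; python3 -c "
from h import *
o=get_obs();print(o['tool_pos'],o['width'],o['ft_force']);shot('wrist','w8')"
```

```text
clock: 12.1
tool_pos: [0.535, 0.2224, 0.0602]
tcp_rot: [0.997, 0.081, 0.001, 0.0]
ft_force: [0.6, -0.0, 0.7]
width: 0.998
[0.53504133 0.22241076 0.060217  ] 0.997644681885043 [ 0.63189272 -0.00104356  0.6744215 ]
```

View pics/w8.png

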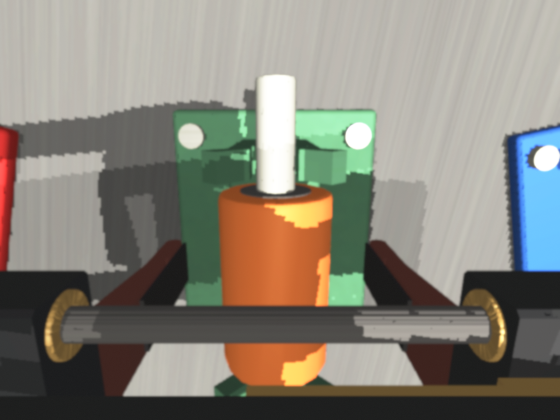

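The fingers are open and clear on both sides, and the roller did not move on release. I'm rising straight up and checking.

```bash
python3 -m pendant '[0,0,15,0,0,0,45,0,0,0,90,0,0,0,140,0,0,0,180,0,0,0,200,0,0,0,200,0,0,0,200,0]'; python3 - <<'E'
from h import *
from scipy.optimize import least_squares
print(get_obs()['tool_pos'])
for n,f in(('wrist','w9'),('side','s9'),('top','t9')): shot(n,f)
for f in('w9','s9','t9'):
    p=load(f)[0];C=cloud(f);hsv=cv2.cvtColor(p,cv2.COLOR_RGB2HSV)
    b=(hsv[...,0]>5)&(hsv[...,0]<22)&(hsv[...,1]>150)&(abs(C[...,0]-.535)<.06)&(abs(C[...,1]-.2225)<.07)&(C[...,2]>.05)
    Q=C[b]
    if len(Q)<30: print(f,'few',len(Q));continue
    res=lambda y:np.hypot((Q[:,0]-y[0])*np.cos(y[1])+(Q[:,1]-.2225)*np.sin(y[1]),Q[:,2]-y[2])-.024
    r=least_squares(res,[.535,.16,.078],loss='soft_l1',f_scale=.002)
    th=r.x[1];ax=np.array([-np.sin(th),np.cos(th)]);s=(Q[:,:2]-[r.x[0],.2225])@ax;lo,hi=np.percentile(s,[1,99])
    print(f,len(Q),'x,z',r.x[[0,2]].round(4),'ang',np.degrees(th).round(2),'along',lo.round(4),hi.round(4))
p=load('w9')[0];q=load('s9')[0]
cv2.imwrite('pics/fin.png',np.hstack([cv2.resize(p[90:270,190:350],(400,450)),cv2.resize(q[250:400,190:323],(400,450))])[:,:,::-1])
E
```

```text
clock: 13.15
tool_pos: [0.5343, 0.2222, 0.2597]
tcp_rot: [0.997, 0.082, 0.0, 0.0]
ft_force: [-0.2, -0.1, -0.2]
width: 0.998
[0.53433981 0.22222644 0.25966471]
w9 3288 x,z [0.5343 0.076 ] ang 9.34 along -0.0392 0.0389
s9 1720 x,z [0.5335 0.08  ] ang 9.65 along -0.0384 0.0396
t9 633 x,z [0.5361 0.0784] ang 9.3 along -0.039 0.039
```

View pics/fin.png

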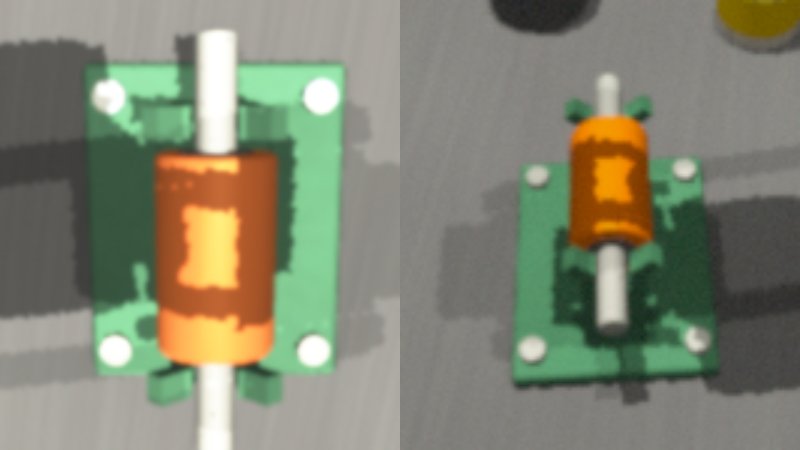

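View pics/s9.png

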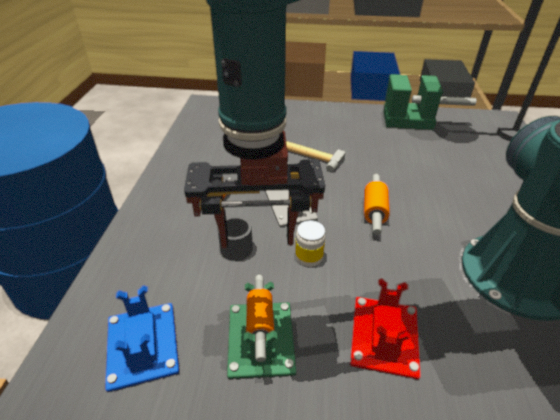

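The roller is in both slots at side-view pixel (260,315), level, with the gripper clear above it. The tin (310,242), pipe stub (235,238) and hammer have not moved. I'm handing in.

```bash
python3 -c "
from cell import *
print(close_job())"
```

```text
the job is handed in; nothing more can be done
None
```

The orange roller is seated in the green stand, and I handed the job in at about 13 s. I gripped the middle-sized roller across its barrel and pulled it up out of the clips. I then carried it over the tin and lowered it until the wrist force showed contact. That put the axle axis at about 78 mm, and only then did I let go.

- **Position:** across the slots, along the axle and in height, the roller agrees with the stand's seat to about 1–2 mm. The three cameras put the height at 76.0, 80.0 and 78.4 mm, against 78 mm for fully seated. They disagree with each other by about their own calibration error, and the contact reading agrees with 78 mm.
- **Alignment:** the axle angle is 9.3–9.65° against about 9.4° for the stand, within the allowed 0.05 rad.
- **Other checks:** the gripper is open and about 0.2 m above where it let go, with no force on it. In the side view the tin, pipe stub and hammer look unmoved. I judged that by eye and did not measure it.

No check failed.

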